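# Back the tube carousel up one notch

### The job

The tube carousel has been fed one place too far: with a fingertip, push the red knob of its ratchet pawl away from the wheel so that the pawl lifts and stays thrown back, then push the wheel by one of its blue pegs one notch backward (clockwise seen from above), which brings the orange-capped tube in line with the black pointer. Then tip the pawl back so that its nose drops fully down between the teeth again. Only push: do not lift or tip any tube, do not turn the wheel forward or on past that notch, and leave everything else on the table where it stands.

Things in the scene. Friction and masses are not known exactly. Their poses are not given: they have to be found in the camera images.
- station: White fixed base of the tube carousel, a round pedestal bolted to the table. Origin: on the table under the wheel's vertical axle; z up. The pawl bracket stands out along its own -y (pawl hinge 138 mm from the axle), the black pointer along its own +y. It faces a different way each time.
- hub (a point): The centre of the wheel's upper face, on the vertical axle, 50 mm above the table. The wheel is an aluminium disc of 100 mm radius. It carries ten yellow sockets (22 mm square, 26 mm tall, centres 46 mm from the axle), five blue push pegs (75 mm from the axle) and, round the edge from 86 to 100 mm, ten saw teeth 10 mm tall, all above this face. A grey hub boss 28 mm across, 30 mm tall, is at the centre.
- carousel (a joint): Turn of the wheel, rad, positive counter-clockwise seen from above; about 0 at the start. One notch is 36 degrees (0.628 rad), so one notch backward (clockwise from above) is -0.628. It turns stiffly (about 1.5 N at a peg) and stays where it is left. While the pawl is down the saw teeth stop it from turning clockwise by more than about 0.06 rad.
- pawl (a joint): Swing of the pawl, rad: 0 with its nose fully down between two teeth, 0.8 with the nose lifted and the pawl thrown back onto its stop. It is top-heavy: past about 0.5 it falls over to 0.8 and stays there by itself, and pushed back below about 0.45 it falls to 0. The nose is clear of the teeth above 0.3. Tipped back with the wheel within about 0.06 rad of the notch it drops fully to 0; if it comes down on top of a tooth it stops at 0.1 to 0.2 instead.
- pawl_knob (a point): Centre of the red ball knob, 20 mm across, on top of the pawl's thin upright stem, 65 mm from the pawl's level hinge axis (which lies 138 mm from the axle along the station's -y, 66 mm above the table, parallel to the station's x). At pawl 0 the knob leans towards the wheel (116 mm from the axle, 127 mm above the table); at 0.8 it leans away (166 mm from the axle, 124 mm up). Pushing the knob away from the axle lifts the nose; pushing it towards the axle lowers it.
- pawl_nose (a point): Underside of the pawl's red nose (10 mm square), 93 mm from the axle and 51 mm above the table when down. It reaches from the hinge towards the wheel; lifted (0.8), the top of the nose is 102 mm above the table, 110 to 120 mm from the axle.
- pointer (a point): Tip of the small black fixed pointer at the wheel's edge, along the station's +y, 102 mm from the axle, 56 mm above the table. After one notch backward the orange-capped tube stands in line with it.
- peg2 (a point): Another of the five push pegs, the same as peg1.
- peg3 (a point): Another of the five push pegs, the same as peg1.
- peg4 (a point): Another of the five push pegs, the same as peg1.
- peg5 (a point): Another of the five push pegs, the same as peg1.
- peg1 (a point): One of the five blue upright push pegs on the wheel, 10 mm thick, 36 mm tall (top 86 mm above the table), 75 mm from the axle, 72 degrees apart; each may be pushed. The point is half-way up its axis, 68 mm above the table, and moves with the wheel.
- tube_orange_mid (a point): A capped tube, 60 mm tall, 15 mm across (cap 17 mm), standing loosely 24 mm deep in a yellow socket of the carousel, 46 mm from the axle, its top 112 mm above the table; it turns with the wheel. The point is half-way up, on its axis; z up. Orange cap; it starts one notch counter-clockwise (seen from above) of the pointer.
- tube_blue1_mid (a point): A capped tube, 60 mm tall, 15 mm across (cap 17 mm), standing loosely 24 mm deep in a yellow socket of the carousel, 46 mm from the axle, its top 112 mm above the table; it turns with the wheel. The point is half-way up, on its axis; z up. Blue cap.
- tube_blue2_mid (a point): A capped tube, 60 mm tall, 15 mm across (cap 17 mm), standing loosely 24 mm deep in a yellow socket of the carousel, 46 mm from the axle, its top 112 mm above the table; it turns with the wheel. The point is half-way up, on its axis; z up. Blue cap.
- tube_green_mid (a point): A capped tube, 60 mm tall, 15 mm across (cap 17 mm), standing loosely 24 mm deep in a yellow socket of the carousel, 46 mm from the axle, its top 112 mm above the table; it turns with the wheel. The point is half-way up, on its axis; z up. Green cap.
- rack_tube1_mid (a point): A blue-capped loose tube (60 mm tall) standing in the yellow rack at the side (rack 100 by 200 mm, 48 mm tall), not to be touched. The point is half-way up.
- rack_tube2_mid (a point): A blue-capped loose tube (60 mm tall) standing in the yellow rack at the side (rack 100 by 200 mm, 48 mm tall), not to be touched. The point is half-way up.
- jar: A loose closed jar of pink medium, 72 mm across, 85 mm tall, not to be touched. Origin at the centre of its underside.
- flask: A loose clear bottle with a blue cap, 56 mm across, 110 mm tall, not to be touched. Origin at the centre of its underside.
- cap_blue: A loose blue screw cap lying on the table, 34 mm across, 14 mm tall, not to be touched. Origin at the centre of its underside.
- cap_green: A loose green screw cap lying on the table, 26 mm across, 16 mm tall, not to be touched. Origin at the centre of its underside.

How it is judged:
By the outcome, as a careful person would: the job done as asked, in the order asked, and still so for the second after the job is handed in, with the robot touching nothing.
It also fails if it takes over 58 s, if anything falls off the work surface, if the arm or the gripper's body presses on something with over 40 N, if the wrist force passes 120 N, or if a joint passes its speed limit or range.

### The arm

A 6-joint arm with a two-finger parallel gripper is mounted at the origin on the work surface. World frame = base frame: x ahead of the robot, y to its left, z up, the work surface at z = 0. Lengths are in m, angles in rad, forces in N, time in s.
With the tool pointing down it reaches from about 0.425 to 0.95 m from the base axis. Payload 14.7 kg.
Tool frame: the origin (TCP) lies at the centre of the arm's flange, where the gripper is bolted on; the fingertips stand 173 mm ahead of it and the grasp point (between the pads) lies 155 mm ahead of it; z points along the fingers, y is the direction in which the jaws open and shut (so a half turn about z gives the same grasp; the last joint's range is limited). The gripper opens to 85 mm and grips with 20 to 120 N. Pads are 22 mm wide; open, the fingers measure 114 mm over their backs; the gripper's body (76 mm by 85 mm) begins 54 mm behind the grasp point. The pads swing forward as they close: fully open they stand 13 mm farther back than shut.
Start: joints at [-1.188, 0.48, 1.596, -0, 1.065, -0.047], TCP at [0.271, -0.591, 0.405] pointing down, gripper open.
Joint ranges: [-2.75, 2.75], [-0.82, 2.05], [0.23, 2.67], [-1.56, 4.7], [0.09, 2.69], [-2.92, 2.92]. Speed limits (rad/s): [1.89, 1.89, 2.39, 3.01, 3.01, 3.01].

### API

Orientations are given as a rotation vector (axis times angle).
In Python, from plant import r gives the robot as it stands.
- The arm moves only by the shell command python3 -m pendant 'ROWS' [OPENING] [FORCE]. ROWS is JSON, a list of rows, each a list of 4 numbers: the shift along the tool's x, y, z in m, then the turn about the tool's z in degrees. A call has 1 to 12 rows; each row is the pose to reach, as a shift and turn from the pose measured when the call began, along the tool's axes at that moment; what a row does not reach only later rows make up. A row lasts 1/8 s, in which the tool goes at most 62.5 mm and 10.7 degrees, less where a joint would pass 70% of its speed; a pose out of reach is approached as far as the arm can. A call with a gripper value outside its range is refused whole. OPENING is the finger opening in m, from 0 to 0.0854, set as the call begins (- or left out, the last holds). The fingers move at their own pace and stop on an object; FORCE is the grip in N (left out, the last holds). Time passes only in rows, so rows that repeat a pose let the fingers close. It gives the time, the measured TCP pose, the force and the opening at its end, in the units of the state.
- r.observe(): the state, without advancing time (a new reading comes with each control period).
- r.get_image(name): name is "scene" or "top" or "wrist"; returns a dict with "image" (480x640x3 uint8, red, green, blue), "fx", "fy", "cx", "cy" (pixels), "R" (3x3) and "t" (3): a world point X has camera coordinates R X + t. Camera axes: x right, y down, z forward; pixel columns grow to the right and rows downward; lengths in m; the calibration is good to about 2 mm. The wrist camera is an equidistant fisheye: a pixel r from the principal point sees the ray r / f radians off the axis. A picture is of the moment at which its call begins. There is no depth.
- r.sign_off(): hands the job in, once; it reports no verdict.
The state is a dict: "clock": time; "q": joint angles; "dq": joint speeds; "joint_efforts": joint torques, N m; "ee_pos": TCP position; "eef_rot": TCP orientation; "ft_force": force on the tool from outside, world axes, zero at the start; "ft_torque": the same for the moment, N m; "width": opening from 0.0 (shut) to 1.0 (fully open).
Only numpy, scipy, OpenCV 4.12 (cv2) and the standard library are available. Lean on these libraries where they do the work, as an engineer would, in place of code of your own. Each camera call takes 0.05 s, during which the arm holds its last target.

## Working session

There is one attempt and no reset: what is moved stays moved. The work goes in short steps, Python scripts to look and compute and a shell command to move; the robot and the scene stay as the last step left them, time stands still between calls to the robot, and variables do not carry over. Pictures are saved under pics/ and viewed, and the job is handed in when it is done.

```bash
ls; mkdir -p pics
python3 - <<'E'
from plant import r
import cv2,numpy as np
print(r.observe())
for n in ["scene","top","wrist"]:
    d=r.get_image(n); cv2.imwrite(f"pics/{n}0.png",d["image"][:,:,::-1]); print(n,d["fx"],d["fy"],d["cx"],d["cy"],np.round(d["R"],4).tolist(),d["t"])
E
```

```text
pics
{'clock': 0.0, 'q': array([-1.18760469e+00,  4.80837272e-01,  1.59686916e+00, -2.15243244e-05,
        1.06506631e+00, -4.65953405e-02]), 'dq': array([-0.00089298,  0.00134045,  0.00024644, -0.00039826, -0.00252207,
       -0.00195122]), 'joint_efforts': array([ 1.32561163e-04, -9.50654340e+01, -4.30163312e+01,  1.77676279e-04,
        1.27365411e-02, -1.15108435e-05]), 'ee_pos': array([ 0.27078571, -0.59069621,  0.40407049]), 'eef_rot': array([-3.06819615e+00, -6.69692387e-01,  3.39524322e-04]), 'ft_force': array([ 0.52799618, -0.32507967,  0.71748837]), 'ft_torque': array([ 0.0307056 , -0.06727401, -0.02938508]), 'width': 0.9991621960709678}
scene 442.2961497427622 442.2961497427622 318.32037532682995 233.33216880787393 [[0.5794, 0.815, -0.0004], [0.5391, -0.3836, -0.7498], [-0.6112, 0.4342, -0.6617]] [-0.34585408 -0.187973    1.27731258]
top 554.0156942945464 554.0156942945464 324.0845076956597 237.66565716582886 [[-0.0229, -0.9996, -0.018], [-0.9847, 0.0257, -0.1721], [0.1725, 0.0138, -0.9849]] [0.06489417 0.54602363 1.13808602]
wrist 371.64829954431775 371.64829954431775 316.43796277406045 238.39185909287502 [[0.4163, -0.9092, -0.0011], [-0.878, -0.4023, 0.2593], [-0.2362, -0.107, -0.9658]] [-0.64755213 -0.0324999   0.3778329 ]
```

View pics/top0.png

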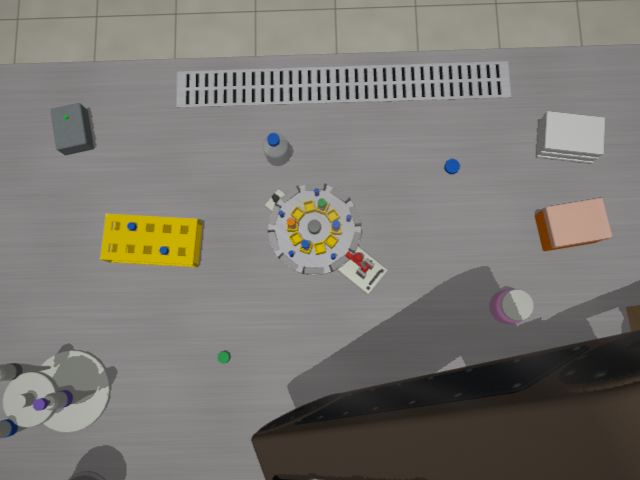

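View pics/scene0.png

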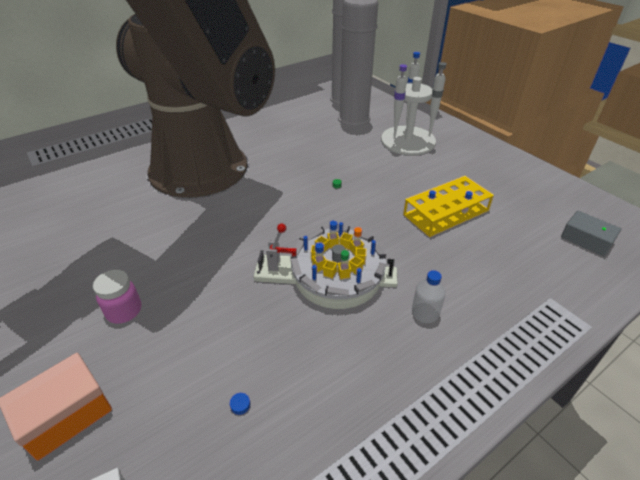

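View pics/wrist0.png

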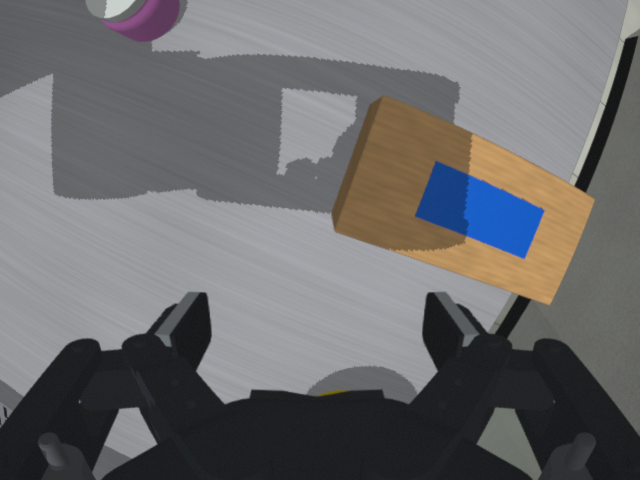

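Run:
```python
import cv2
a=cv2.imread("pics/top0.png")[175:301,252:402]; cv2.imwrite("pics/topc.png",cv2.resize(a,None,fx=5,fy=4.7619,interpolation=cv2.INTER_CUBIC)[:600])
a=cv2.imread("pics/scene0.png")[210:315,245:405]; cv2.imwrite("pics/scenec.png",cv2.resize(a,None,fx=5,fy=5,interpolation=cv2.INTER_CUBIC))
```

```text
(no output)
```

View pics/topc.png

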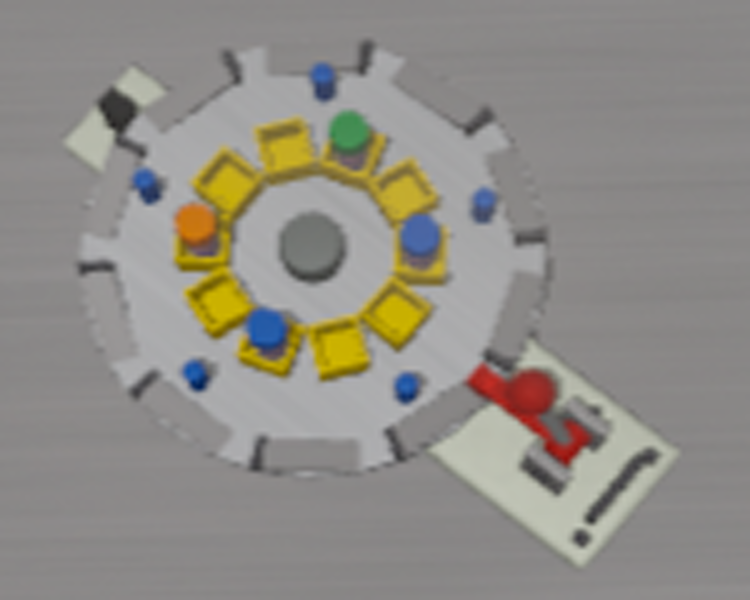

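View pics/scenec.png

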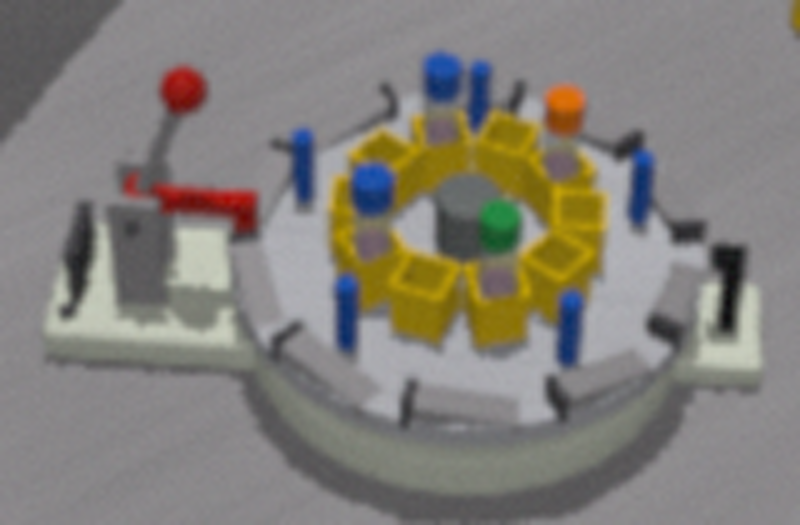

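```bash
cat > h.py <<'E'
import numpy as np
from scipy.optimize import least_squares
from plant import r
def proj(d,X):
    c=np.asarray(d["R"])@np.asarray(X,float)+np.asarray(d["t"]); return np.array([d["fx"]*c[0]/c[2]+d["cx"],d["fy"]*c[1]/c[2]+d["cy"]])
def tri(obs):
    f=lambda X:np.concatenate([proj(d,X)-p for d,p in obs]); s=least_squares(f,[.5,0,.1]); return s.x,np.abs(s.fun).max()
E
python3 - <<'E'
from h import *
T=r.get_image("top");S=r.get_image("scene")
t=lambda u,v:np.array([252+u/5,175+v/4.762]); s=lambda u,v:np.array([245+u/5,210+v/5])
# points station polar (rad, angdeg, z)
obs=[(T,t(312,243),0,0,.08),(T,t(533,388),.116,-90,.127),(S,s(184,90),.116,-90,.127)]
pegT={108:(323,70),180:(147,176),252:(196,366),324:(406,378),36:(484,196)}
pegT={36:(323,70),108:(147,176),180:(196,366),252:(406,378),324:(484,196)}
pegS={252:(303,133),180:(481,66),108:(643,155),324:(346,281),36:(571,295)}
wheel=[]
for a,p in pegT.items(): wheel.append((T,t(*p),.075,a,.086))
for a,p in pegS.items(): wheel.append((S,s(*p),.075,a,.086))
wheel+=[(T,t(196,222),.046,126,.112),(T,t(349,130),.046,18,.112),(T,t(421,234),.046,-54,.112),(T,t(267,327),.046,-54-108-36,.112)]
wheel+=[(S,s(566,95),.046,126,.112),(S,s(442,64),.046,-198,.112),(S,s(373,176),.046,-54,.112),(S,s(499,208),.046,18,.112)]
def f(x):
    o=[]
    for L,da in((obs,0),(wheel,x[3])):
        for d,p,R,a,z in L:
            A=np.radians(a)+x[2]+da; o.append(proj(d,[x[0]+R*np.cos(A),x[1]+R*np.sin(A),z])-p)
    return np.concatenate(o)
best=min((least_squares(f,[.5,0,th,0]) for th in np.arange(-3,3.2,.5)),key=lambda q:q.cost)
print(best.x,np.abs(best.fun).max(),np.round(best.fun.reshape(-1,2),1).tolist())
print("knob",tri([(T,t(533,388)),(S,s(184,90))]))
E
```

```text
[0.56659129 0.06914243 5.57910385 0.02896175] 11.600664819007022 [[0.8, 0.2], [1.1, 1.2], [-1.9, -0.1], [-0.6, 1.0], [-0.1, 2.1], [1.7, 2.2], [2.5, 0.6], [0.8, -0.7], [-2.2, 0.8], [-3.1, -0.5], [-1.7, -1.0], [-0.4, 0.5], [0.1, -0.4], [0.8, 1.1], [0.3, 0.1], [1.1, -0.5], [-9.5, -7.8], [-2.1, -0.3], [11.6, 0.2], [-1.3, 0.1], [-0.3, 0.6]]
knob (array([ 0.49409123, -0.01681155,  0.12734426]), np.float64(0.17389571710441487))
```

Run:
```python
from h import *
T=r.get_image("top");S=r.get_image("scene")
t=lambda u,v:np.array([252+u/5,175+v/4.762]); s=lambda u,v:np.array([245+u/5,210+v/5])
obs=[(T,t(312,243),0,0,.08),(T,t(533,388),.116,-90,.127),(S,s(184,90),.116,-90,.127)]
pegT={36:(323,70),108:(147,176),180:(196,366),252:(406,378),324:(484,196)}
pegS={252:(303,133),180:(481,66),108:(643,155),324:(346,281),36:(571,295)}
w1=[(T,t(*p),.075,a,.086) for a,p in pegT.items()]+[(S,s(*p),.075,a,.086) for a,p in pegS.items()]
w2=[(T,t(196,222),.046,126,.112),(T,t(349,130),.046,18,.112),(T,t(421,234),.046,-54,.112),(T,t(267,327),.046,198,.112)]
w2+=[(S,s(566,95),.046,126,.112),(S,s(442,64),.046,198,.112),(S,s(373,176),.046,-54,.112),(S,s(499,208),.046,18,.112)]
def f(x):
    o=[]
    for L,da in((obs,0),(w1,x[4]),(w2,x[3])):
        for d,p,R,a,z in L:
            A=np.radians(a)+x[2]+da; o.append(proj(d,[x[0]+R*np.cos(A),x[1]+R*np.sin(A),z])-p)
    return np.concatenate(o)
b=min((least_squares(f,[.5,0,th,0,0]) for th in np.arange(-3,3.2,.5)),key=lambda q:q.cost)
print(b.x,np.round(b.fun.reshape(-1,2),1).tolist())
x=b.x
for n,(u,v),(u2,v2) in [("knob",(533,388),(184,90))]: 
    k=tri([(T,t(u,v)),(S,s(u2,v2))])[0]; print(k, np.hypot(*(k[:2]-x[:2])), np.degrees(np.arctan2(*(k[:2]-x[:2])[::-1])-x[2])%360)
for a in pegT:
    k,e=tri([(T,t(*pegT[a])),(S,s(*pegS[a]))]); q=k[:2]-x[:2]; print(a,k,e,np.hypot(*q),np.degrees(np.arctan2(q[1],q[0])-x[2])%360)
```

```text
[ 0.568286    0.07124497 -0.70149831 -0.00655448 -0.016294  ] [[-0.3, -0.6], [0.1, 0.3], [-0.6, 0.1], [-0.1, 0.3], [-0.6, -0.0], [-0.5, 0.5], [0.1, 0.7], [0.1, -0.0], [-0.3, -0.1], [-0.3, -0.4], [0.1, 0.1], [-0.2, -0.2], [0.1, 0.2], [-0.2, -0.4], [-0.0, -0.5], [-0.0, -0.6], [-0.1, -0.4], [-0.3, 0.2], [-0.1, -0.3], [-0.3, -0.3], [0.3, 0.8]]
[ 0.49409123 -0.01681155  0.12734426] 0.1151469223212891 270.0760298478349
36 [0.64319843 0.06419186 0.08708842] 0.07306330151521934 0.07524372943564343 34.814276024074026
108 [0.59776934 0.13924366 0.08664263] 0.19793894563349568 0.07411537779092114 106.75197072828426
180 [0.51305983 0.11989119 0.08607992] 0.22804355099953 0.07359609239183881 178.81752814625423
252 [0.50516907 0.03283597 0.08665849] 0.09335626637425776 0.07388503019265387 251.51495578630767
324 [ 0.58510444 -0.0015158   0.08529898] 0.034126192788505705 0.07467923948853568 323.2080658610874
```

```bash
cat >> h.py <<'E'
from scipy.spatial.transform import Rotation as Ro
H=np.array([.5683,.0712]); TH=-.7015
def P(R,a): A=np.radians(a)+TH; return H+R*np.array([np.cos(A),np.sin(A)])
def pose():
    o=r.observe(); M=Ro.from_rotvec(o["eef_rot"]).as_matrix(); return o,M,np.degrees(np.arctan2(M[1,0],M[0,0]))
def row(xy,ztip,yaw):
    "row for fingertip xy,z and tool-x yaw(deg,world)"
    o,M,y=pose(); tip=o["ee_pos"]+M[:,2]*.173
    d=M.T@(np.array([*xy,ztip])-tip); dy=(yaw-y+90)%180-90
    return np.round([*d,-dy],4).tolist()
def st():
    o,M,y=pose(); tip=o["ee_pos"]+M[:,2]*.173; q=tip[:2]-H
    print("t",round(o["clock"],2),"tip",np.round(tip,4),"yaw",round(y,1),"R",round(np.hypot(*q),4),"ang",round(np.degrees(np.arctan2(q[1],q[0])-TH)%360,1),"F",np.round(o["ft_force"],1),"q",np.round(o["q"],2),"w",round(o["width"],2))
E
python3 - <<'E'
from h import *
st(); 
print(row(P(.088,-90),.2,49.8),row(P(.088,-90),.117,49.8))
E
```

```text
t 0.35 tip [ 0.2708 -0.5908  0.2316] yaw 24.6 R 0.7258 ang 286.0 F [0.1 0.9 0. ] q [-1.19  0.48  1.6   0.    1.07 -0.05] w 1.0
[0.4666, -0.4404, 0.0317, -25.1747] [0.4666, -0.4404, 0.1147, -25.1747]
```

```bash
python3 -m pendant '[[0.467,-0.440,0.02,-25],[0.467,-0.440,0.02,-25],[0.467,-0.440,0.02,-25],[0.467,-0.440,0.02,-25],[0.467,-0.440,0.02,-25],[0.467,-0.440,0.02,-25],[0.467,-0.440,0.02,-25],[0.467,-0.440,0.02,-25],[0.467,-0.440,0.02,-25],[0.467,-0.440,0.02,-25],[0.467,-0.440,0.02,-25],[0.467,-0.440,0.02,-25]]' 0 20
python3 - <<'E'
from h import *
import cv2
st(); print(row(P(.088,-90),.117,49.8))
for n in ["scene","wrist"]: cv2.imwrite(f"pics/{n}1.png",r.get_image(n)["image"][:,:,::-1])
E
```

```text
clock: 1.85
ee_pos: [0.5122, 0.0046, 0.3846]
eef_rot: [-2.85, -1.321, 0.0]
ft_force: [-0.3, -0.2, -0.5]
width: 0.003
t 1.85 tip [0.5121 0.0046 0.2116] yaw 49.8 R 0.0871 ang 270.1 F [-0.3 -0.2 -0.5] q [-0.05  0.31  1.93  0.    0.9   0.65] w 0.0
[-0.0008, -0.0001, 0.0946, -0.0487]
```

View pics/scene1.png

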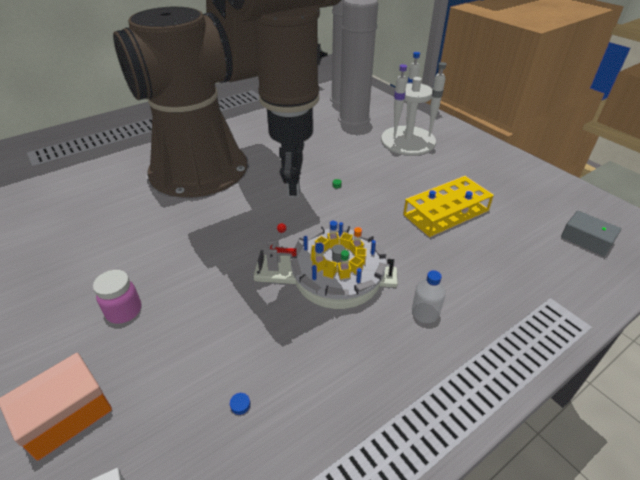

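View pics/wrist1.png

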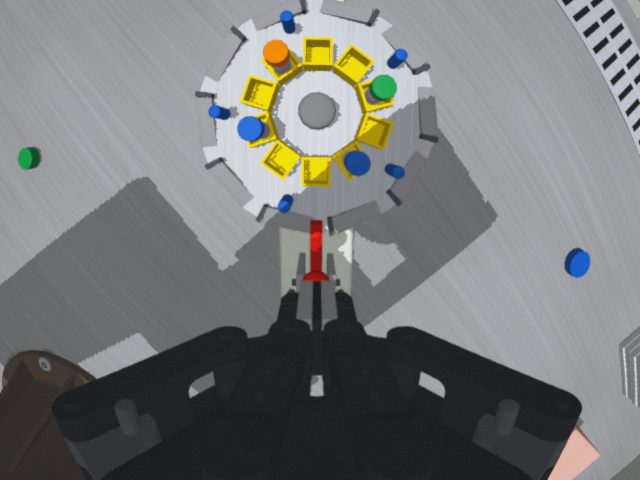

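```bash
python3 -m pendant '[[-0.001,0,0.05,0],[-0.001,0,0.094,0],[-0.001,0,0.094,0],[-0.001,0,0.094,0]]'
python3 - <<'E'
from h import *
import cv2
st(); print(row(P(.136,-90),.117,49.8))
d=r.get_image("scene"); a=d["image"][150:315,225:425,::-1]
print(proj(d,[.512,.0046,.2116]))
cv2.imwrite("pics/s2.png",cv2.resize(a,None,fx=3.6,fy=3.6,interpolation=cv2.INTER_CUBIC))
E
```

```text
clock: 2.45
ee_pos: [0.5114, 0.0014, 0.2919]
eef_rot: [2.852, 1.316, 0.0]
ft_force: [-0.1, -0.5, 0.8]
width: -0.002
t 2.45 tip [0.5114 0.0014 0.1189] yaw 49.6 R 0.09 ang 271.0 F [-0.1 -0.5  0.8] q [-0.06  0.44  2.02 -0.    0.68  0.65] w -0.0
[-0.046, -0.0014, 0.0019, -0.2495]
[293.95557371 194.60756395]
```

View pics/s2.png

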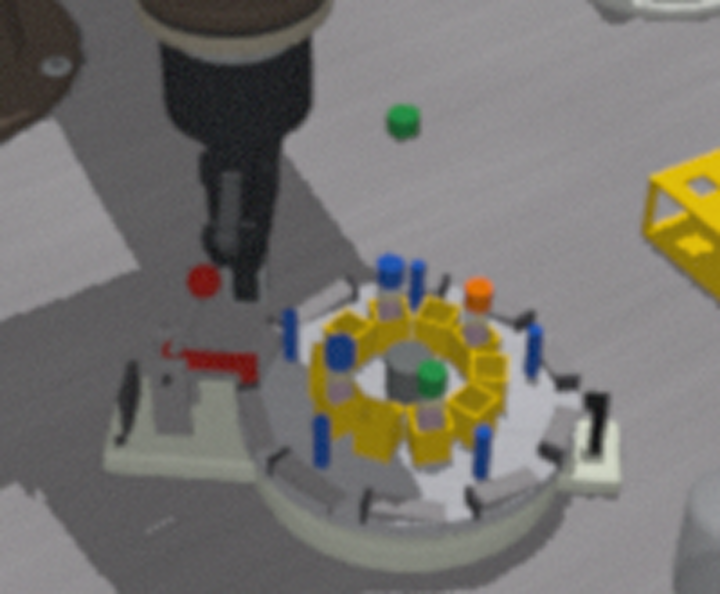

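```bash
python3 -m pendant '[[-0.008,-0.0014,0.0,0],[-0.016,-0.0014,0.0,0],[-0.024,-0.0014,0.0,0],[-0.032,-0.0014,0.0,0],[-0.040,-0.0014,0,0],[-0.048,-0.0014,0,0],[-0.048,-0.0014,0,0],[-0.048,-0.0014,0,0]]'
python3 - <<'E'
from h import *
import cv2
st(); print(row(P(.088,-90),.117,49.8))
d=r.get_image("scene"); a=d["image"][150:315,225:425,::-1]
cv2.imwrite("pics/s3.png",cv2.resize(a,None,fx=3.6,fy=3.6,interpolation=cv2.INTER_CUBIC))
E
```

```text
clock: 3.5
ee_pos: [0.4796, -0.034, 0.2923]
eef_rot: [2.852, 1.316, 0.002]
ft_force: [-0.5, 0.0, -0.1]
width: 0.003
t 3.5 tip [ 0.4799 -0.0341  0.1193] yaw 49.6 R 0.1375 ang 270.2 F [-0.5  0.  -0.1] q [-0.13  0.41  2.09  0.    0.64  0.57] w 0.0
[0.0495, -0.0006, 0.0023, -0.2397]
```

View pics/s3.png

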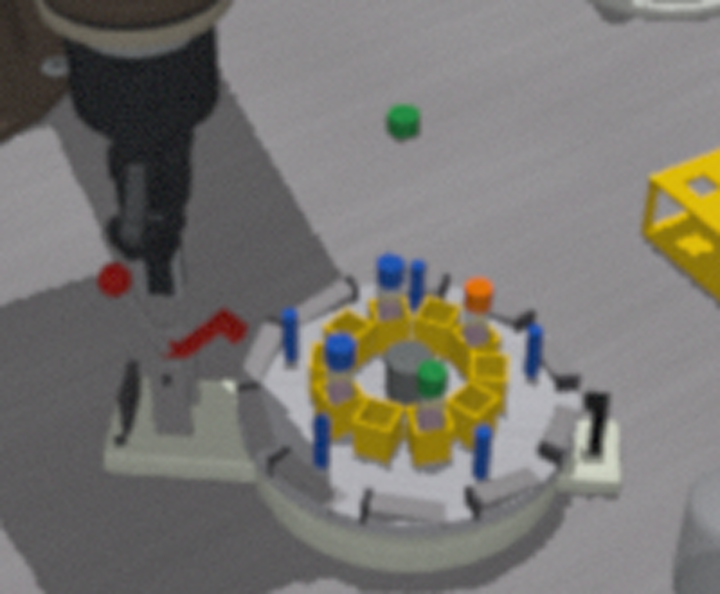

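```bash
python3 -m pendant '[[0.004,0,-0.04,0],[0.004,0,-0.07,0],[0.004,0,-0.07,0]]'
python3 - <<'E'
from h import *
st(); print(row(P(.076,57),.18,16.8))
E
```

```text
clock: 3.92
ee_pos: [0.4829, -0.0307, 0.3642]
eef_rot: [2.849, 1.316, 0.008]
ft_force: [0.1, 0.0, 0.2]
width: 0.004
t 3.92 tip [ 0.4839 -0.0308  0.1912] yaw 49.6 R 0.1324 ang 270.6 F [0.1 0.  0.2] q [-0.13  0.3   2.01  0.    0.82  0.58] w 0.0
[0.1963, 0.0392, 0.012, 32.7906]
```

```bash
python3 -m pendant '[[0.196,0.039,0.0,33],[0.196,0.039,0.0,33],[0.196,0.039,0.0,33],[0.196,0.039,0.0,33],[0.196,0.039,0,33],[0.196,0.039,0,33]]'
python3 - <<'E'
from h import *
import cv2
st(); print(row(P(.076,57),.068,16.8))
d=r.get_image("wrist"); cv2.imwrite("pics/w4.png",d["image"][:,:,::-1])
E
```

```text
clock: 4.68
ee_pos: [0.6387, 0.0925, 0.3644]
eef_rot: [3.107, 0.454, 0.006]
ft_force: [-0.4, -0.2, -0.1]
width: 0.003
t 4.67 tip [0.6394 0.0924 0.1914] yaw 16.6 R 0.0742 ang 56.8 F [-0.4 -0.2 -0.1] q [ 0.1   0.51  1.65 -0.    0.98  1.38] w 0.0
[0.0014, -0.0005, 0.1234, -0.1557]
```

View pics/w4.png

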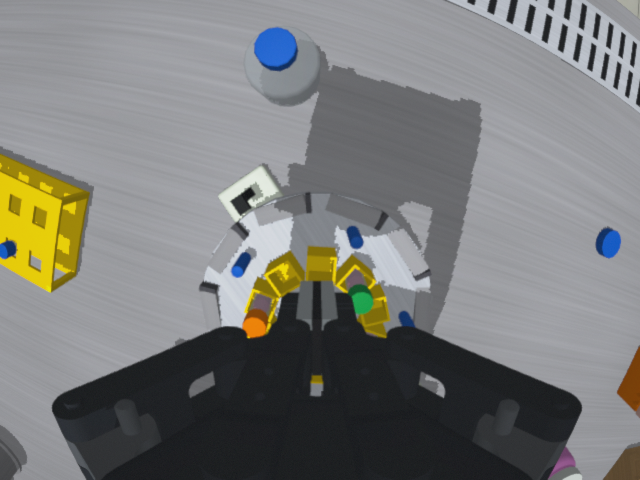

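```bash
python3 -m pendant '[[0.0015,0,0.05,0],[0.0015,0,0.09,0],[0.0015,0,0.11,0],[0.0015,0,0.123,0],[0.0015,0,0.123,0],[0.0015,0,0.123,0]]'
python3 - <<'E'
from h import *
import cv2
st()
d=r.get_image("scene"); a=d["image"][150:315,225:425,::-1]
cv2.imwrite("pics/s5.png",cv2.resize(a,None,fx=3.6,fy=3.6,interpolation=cv2.INTER_CUBIC))
for a in (50,45,40): print(a,row(P(.076,a),.068,a-40.2))
E
```

```text
clock: 5.48
ee_pos: [0.6412, 0.0927, 0.243]
eef_rot: [3.107, 0.454, 0.01]
ft_force: [-0.5, 0.3, 0.4]
width: -0.001
t 5.47 tip [0.6423 0.0926 0.07  ] yaw 16.6 R 0.077 ang 56.3 F [-0.5  0.3  0.4] q [ 0.1   0.66  1.73 -0.    0.74  1.38] w -0.0
50 [-0.0016, 0.0084, 0.002, 6.8113]
45 [-0.0027, 0.0149, 0.002, 11.8113]
40 [-0.0043, 0.0214, 0.002, 16.8113]
```

View pics/s5.png

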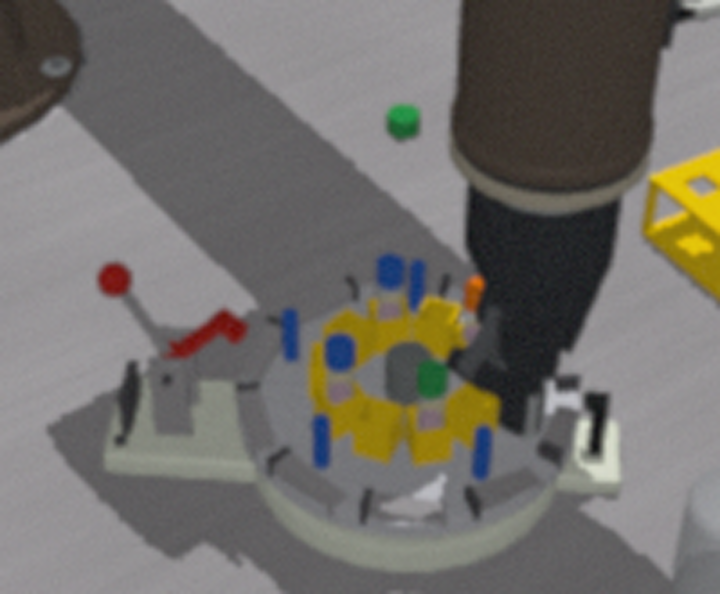

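```bash
python3 -m pendant '[[-0.001,0.004,0.002,4],[-0.0016,0.0084,0.002,6.8],[-0.0027,0.0149,0.002,11.8],[-0.0043,0.0214,0.002,16.8],[-0.0043,0.0214,0.002,16.8],[-0.0043,0.0214,0.002,16.8]]'
python3 - <<'E'
from h import *
import cv2
st()
d=r.get_image("scene"); a=d["image"][195:315,265:425,::-1]
cv2.imwrite("pics/s6.png",cv2.resize(a,None,fx=5,fy=5,interpolation=cv2.INTER_CUBIC))
d=r.get_image("wrist"); cv2.imwrite("pics/w6.png",d["image"][:,:,::-1])
for a in (35,30,25,20,15): print(a,row(P(.076,a),.068,a-40.2))
E
```

```text
clock: 6.28
ee_pos: [0.6433, 0.0712, 0.2416]
eef_rot: [3.141, -0.002, 0.011]
ft_force: [-0.8, -0.2, -0.1]
width: 0.005
t 6.28 tip [0.6446 0.0711 0.0686] yaw -0.1 R 0.0763 ang 40.1 F [-0.8 -0.2 -0.1] q [ 0.06  0.66  1.73 -0.    0.74  1.64] w 0.01
35 [-0.0004, 0.0068, 0.0003, 5.1048]
30 [-0.0013, 0.0134, 0.0003, 10.1048]
25 [-0.0027, 0.0199, 0.0003, 15.1048]
20 [-0.0047, 0.0262, 0.0003, 20.1048]
15 [-0.0073, 0.0323, 0.0003, 25.1048]
```

View pics/s6.png

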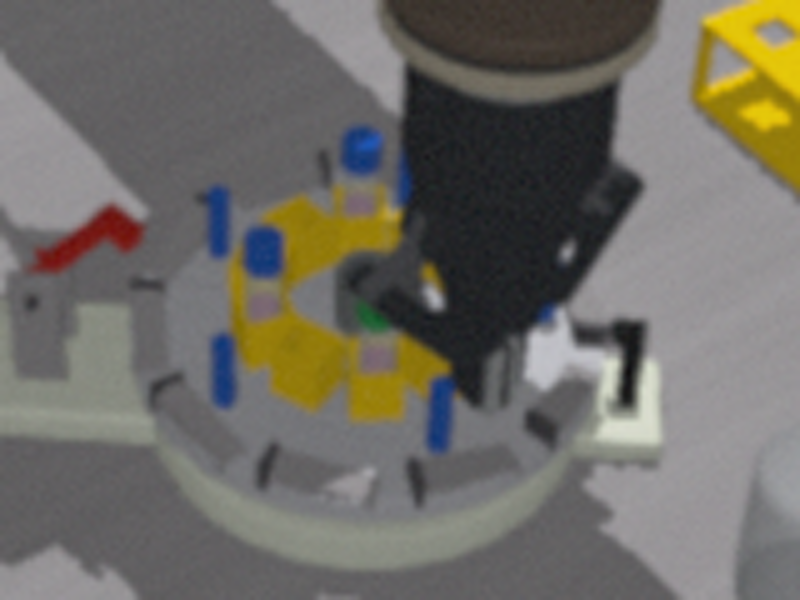

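View pics/w6.png

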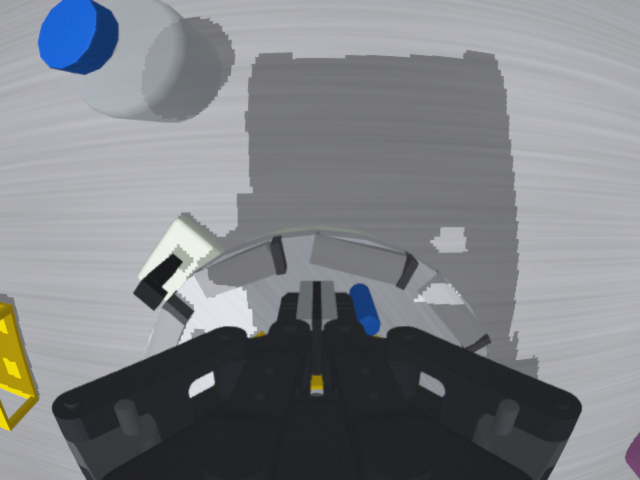

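```bash
cat >> h.py <<'E'
def wheel(obs):
    "obs: list of (cam,px,R,a,z)"
    f=lambda x:np.concatenate([proj(d,[*P(R,a+x[0]),z])-p for d,p,R,a,z in obs])
    s=least_squares(f,[0]); return s.x[0],np.round(s.fun,1)
E
python3 - <<'E'
from h import *
S=r.get_image("scene"); s=lambda u,v:np.array([265+u/5,195+v/5])
print(wheel([(S,s(441,381),.075,36,.086)]),wheel([(S,s(224,337),.075,324,.086)]),wheel([(S,s(219,189),.075,252,.086)]),wheel([(S,s(362,132),.046,198,.112)]),wheel([(S,s(263,233),.046,-54,.112)]))
c=P(.0763,40.1)
for z in (.1,.13,.16,.2): print(z,(proj(S,[c[0],c[1]-.06,z])-[265,195])*5)
E
```

```text
(np.float64(-11.10346861968283), array([0. , 0.2])) (np.float64(-10.620067901907067), array([-0.2,  0.3])) (np.float64(-11.660925167499785), array([-0.1, -0.1])) (np.float64(-11.171789691246442), array([0. , 0.8])) (np.float64(-12.794146045056015), array([-0.4,  0.2]))
0.1 [365.14983319 407.79430792]
0.13 [367.55890117 351.12681955]
0.16 [370.09023586 291.58330312]
0.2 [373.67219282 207.32644293]
```

```bash
python3 -m pendant '[[-0.0004,0.0068,0,5],[-0.0013,0.0134,0,10],[-0.0027,0.0199,0,15],[-0.0047,0.0262,0,20],[-0.006,0.0295,0,22.5],[-0.006,0.0295,0,22.5],[-0.006,0.0295,0,22.5]]'
python3 - <<'E'
from h import *
import cv2
st()
d=r.get_image("scene"); a=d["image"][195:315,265:425,::-1]
cv2.imwrite("pics/s7.png",cv2.resize(a,None,fx=5,fy=5,interpolation=cv2.INTER_CUBIC))
E
```

```text
clock: 7.3
ee_pos: [0.6372, 0.0419, 0.2412]
eef_rot: [-3.08, 0.614, -0.011]
ft_force: [0.4, -0.2, -0.5]
width: -0.0
t 7.3 tip [0.6384 0.0418 0.0682] yaw -22.5 R 0.076 ang 17.5 F [ 0.4 -0.2 -0.5] q [ 0.02  0.65  1.75 -0.    0.73  1.98] w -0.0
```

View pics/s7.png

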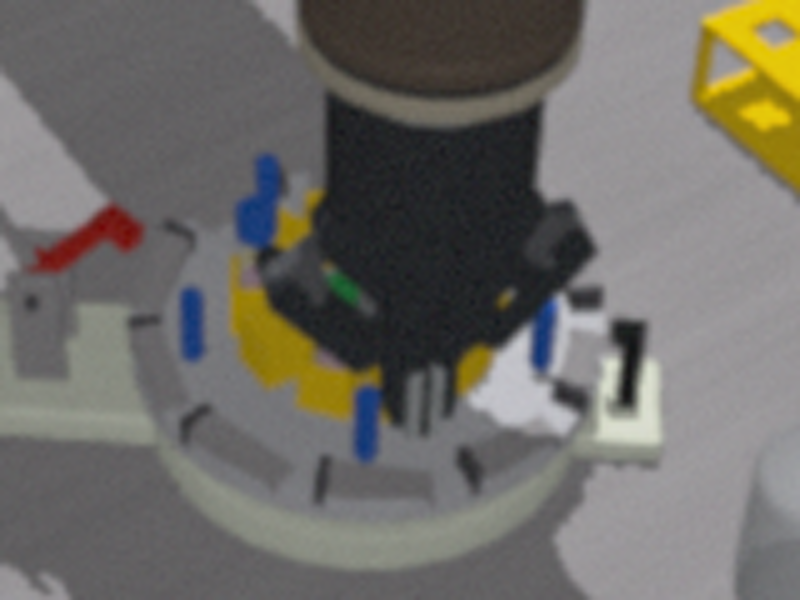

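Run:
```python
from h import *
S=r.get_image("scene"); s=lambda u,v:np.array([265+u/5,195+v/5])
for p,a in (((368,389),36),((192,290),324),((268,157),252),((545,300),108)): print(wheel([(S,s(*p),.075,a,.086)]))
s0=lambda u,v:np.array([245+u/5,210+v/5])
for a,p in {252:(303,133),180:(481,66),108:(643,155),324:(346,281),36:(571,295)}.items():print(a,wheel([(S,s0(*p),.075,a,.086)]))
for a in (16.5,16,15.5): print(a,row(P(.076,a),.068,a-40.2))
```

```text
(np.float64(-33.180292307991735), array([-0. ,  0.3]))
(np.float64(-33.788433047151194), array([-0.4,  0.2]))
(np.float64(-34.20955706137978), array([-0., -0.]))
(np.float64(-33.17879548767085), array([0.3, 0.1]))
252 (np.float64(-1.145376439219365), array([-0.2, -0.2]))
180 (np.float64(-1.5517395343581082), array([ 0. , -0.3]))
108 (np.float64(-0.6644451631707732), array([ 0.1, -0. ]))
324 (np.float64(-0.43087194010335833), array([ 0., -0.]))
36 (np.float64(-0.9102161104772638), array([0.1, 0.2]))
16.5 [-0.0, 0.0013, 0.0002, 1.1471]
16 [-0.0, 0.0019, 0.0002, 1.6471]
15.5 [-0.0, 0.0026, 0.0002, 2.1471]
```

```bash
python3 -m pendant '[[-0.0002,0.0018,0,1.3],[-0.0006,0.0035,0,2.6],[-0.0006,0.0035,0,2.6],[-0.0006,0.0035,0,2.6]]'
python3 - <<'E'
from h import *
st(); print(row(P(.08,30),.068,-22)); print(row(P(.08,30),.19,-22))
E
```

```text
clock: 7.9
ee_pos: [0.6353, 0.0389, 0.2411]
eef_rot: [-3.066, 0.684, -0.01]
ft_force: [-0.3, -0.1, 0.3]
width: -0.001
t 7.9 tip [0.6364 0.0388 0.0681] yaw -25.1 R 0.0754 ang 14.7 F [-0.3 -0.1  0.3] q [ 0.01  0.65  1.76 -0.    0.72  2.02] w -0.0
[0.0019, -0.0211, 0.0002, -3.1444]
[0.0026, -0.0213, -0.1218, -3.1444]
```

```bash
python3 -m pendant '[[0.001,-0.008,0,0],[0.001,-0.008,-0.04,0],[0.001,-0.008,-0.1,0],[0.001,-0.008,-0.13,0],[0.001,-0.008,-0.13,0],[0.001,-0.008,-0.13,0]]'
python3 - <<'E'
from h import *
st(); print(row(P(.20,-90),.19,49.8))
E
```

```text
clock: 8.65
ee_pos: [0.6385, 0.0461, 0.3705]
eef_rot: [-3.066, 0.683, -0.009]
ft_force: [0.3, -0.2, -0.9]
width: -0.002
t 8.65 tip [0.6395 0.046  0.1976] yaw -25.1 R 0.0755 ang 20.7 F [ 0.3 -0.2 -0.9] q [ 0.02  0.5   1.66 -0.    0.98  2.03] w -0.0
[-0.1272, 0.2005, 0.0065, -74.93]
```

```bash
python3 -m pendant '[[-0.127,0.2,0,-75],[-0.127,0.2,0,-75],[-0.127,0.2,0,-75],[-0.127,0.2,0,-75],[-0.127,0.2,0,-75],[-0.127,0.2,0,-75],[-0.127,0.2,0,-75],[-0.127,0.2,0,-75],[-0.127,0.2,0,-75],[-0.127,0.2,0,-75]]'
python3 - <<'E'
from h import *
import cv2
st()
d=r.get_image("scene"); a=d["image"][210:315,245:405,::-1]
cv2.imwrite("pics/s8.png",cv2.resize(a,None,fx=5,fy=5,interpolation=cv2.INTER_CUBIC))
d=r.get_image("top"); a=d["image"][175:295,242:402,::-1]
cv2.imwrite("pics/t8.png",cv2.resize(a,None,fx=5,fy=5,interpolation=cv2.INTER_CUBIC))
E
```

```text
clock: 9.9
ee_pos: [0.4386, -0.081, 0.3692]
eef_rot: [2.848, 1.32, 0.007]
ft_force: [-0.7, -0.1, -0.1]
width: 0.001
t 9.9 tip [ 0.4395 -0.0811  0.1962] yaw 49.7 R 0.1995 ang 270.0 F [-0.7 -0.1 -0.1] q [-0.25  0.24  2.09  0.    0.81  0.45] w 0.0
```

View pics/s8.png

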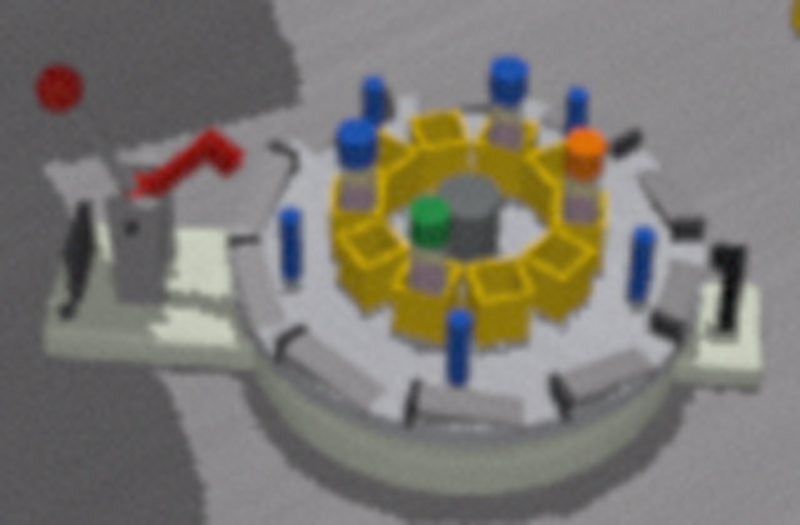

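View pics/t8.png

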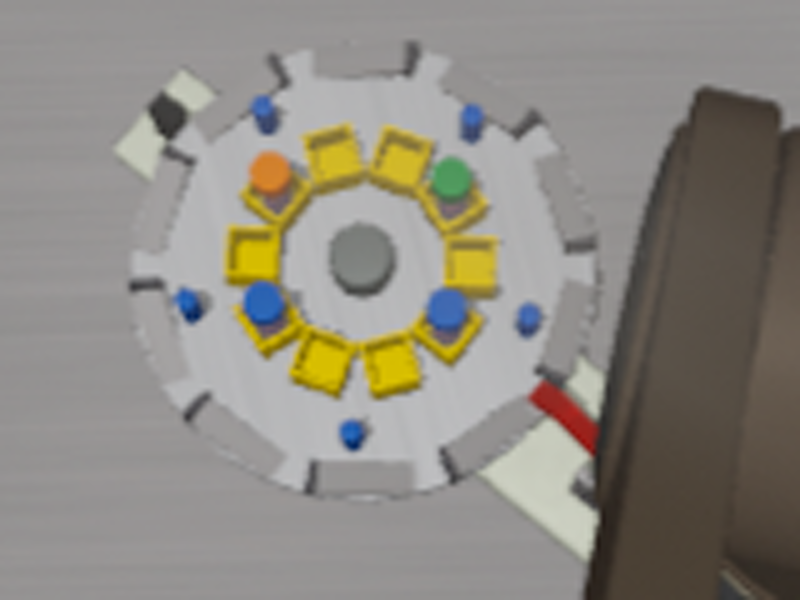

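Run:
```python
from h import *
S=r.get_image("scene"); s=lambda u,v:np.array([245+u/5,210+v/5])
T=r.get_image("top"); t=lambda u,v:np.array([242+u/5,175+v/5]); t0=lambda u,v:np.array([252+u/5,175+v/4.762])
A=[]
for a,p in {36:(459,314),324:(290,212),108:(643,231),252:(374,80),180:(577,91)}.items(): A.append(wheel([(S,s(*p),.075,a,.086)])[0])
print(A,np.mean(A))
A=[]
for a,p in {36:(471,110),324:(529,312),108:(263,102),252:(351,426),180:(187,296)}.items(): A.append(wheel([(T,t(*p),.075,a,.086)])[0])
print(A,np.mean(A))
A=[]
for a,p in {36:(323,70),108:(147,176),180:(196,366),252:(406,378),324:(484,196)}.items(): A.append(wheel([(T,t0(*p),.075,a,.086)])[0])
print(A,np.mean(A))
A=[]
for a,p in {126:(270,172),18:(451,177),-54:(448,309),198:(264,304)}.items(): A.append(wheel([(T,t(*p),.046,a,.112)])[0])
print(A,np.mean(A))
A=[]
for a,p in {126:(196,222),18:(349,130),-54:(421,234),198:(267,327)}.items(): A.append(wheel([(T,t0(*p),.046,a,.112)])[0])
print(A,np.mean(A))
print(row(P(.194,-90),.119,49.8))
```

```text
[np.float64(-35.82420680684523), np.float64(-35.32709800589842), np.float64(-35.93272939754642), np.float64(-36.48126635737544), np.float64(-35.72077748668136)] -35.857215610869375
[np.float64(-35.022079850110046), np.float64(-35.973913302464496), np.float64(-36.11637073404986), np.float64(-35.897577284987975), np.float64(-35.99524784041587)] -35.801037802405645
[np.float64(-1.002628373779677), np.float64(-1.261633439754704), np.float64(-0.845690003899301), np.float64(-0.5619689674746721), np.float64(-0.9397739329182974)] -0.9223389435653303
[np.float64(-34.188631221162204), np.float64(-35.85909193451057), np.float64(-36.3591796713108), np.float64(-33.19689904538226)] -34.90095046809146
[np.float64(0.6339556201232495), np.float64(-0.7701060834342557), np.float64(-1.8200357864429575), np.float64(0.28745282917086346)] -0.4171833551457751
[0.0052, -0.0004, 0.0775, 0.0235]
```

```bash
python3 -m pendant '[[0,0,0.04,0],[0,0,0.077,0],[0,0,0.077,0],[0,0,0.077,0]]'
python3 - <<'E'
from h import *
import cv2
st(); print(row(P(.157,-90),.119,49.8))
d=r.get_image("scene"); a=d["image"][150:315,225:425,::-1]
cv2.imwrite("pics/s9.png",cv2.resize(a,None,fx=3.6,fy=3.6,interpolation=cv2.INTER_CUBIC))
E
```

```text
clock: 10.6
ee_pos: [0.4394, -0.0812, 0.2934]
eef_rot: [2.846, 1.322, 0.008]
ft_force: [0.5, 0.2, -0.0]
width: -0.002
t 10.6 tip [ 0.4405 -0.0813  0.1204] yaw 49.8 R 0.199 ang 270.2 F [ 0.5  0.2 -0. ] q [-0.25  0.37  2.16  0.    0.61  0.45] w -0.0
[0.042, -0.0008, 0.0015, 0.0108]
```

View pics/s9.png

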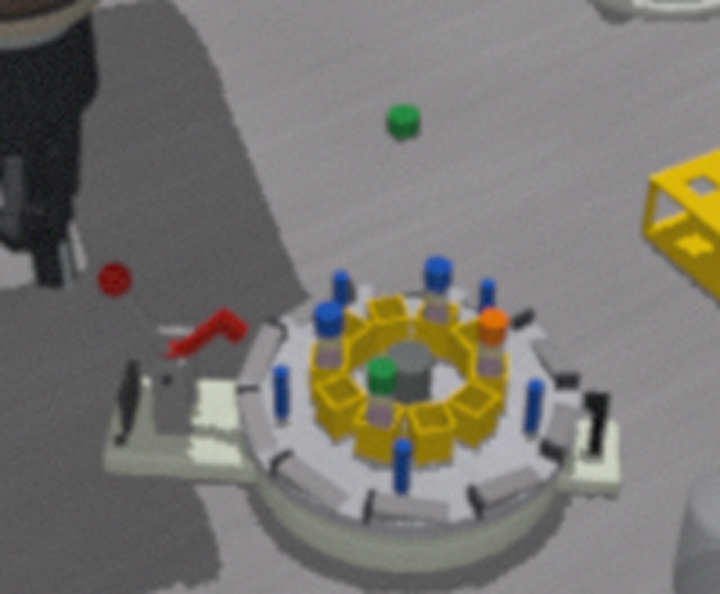

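```bash
python3 -m pendant '[[0.008,-0.0006,0.001,0],[0.016,-0.0006,0.001,0],[0.024,-0.0006,0.001,0],[0.032,-0.0006,0.001,0],[0.038,-0.0006,0.001,0],[0.043,-0.0006,0.001,0],[0.043,-0.0006,0.001,0],[0.043,-0.0006,0.001,0]]'
python3 - <<'E'
from h import *
import cv2
st()
d=r.get_image("scene"); a=d["image"][150:315,225:425,::-1]
cv2.imwrite("pics/s10.png",cv2.resize(a,None,fx=3.6,fy=3.6,interpolation=cv2.INTER_CUBIC))
E
```

```text
clock: 11.65
ee_pos: [0.4667, -0.048, 0.2928]
eef_rot: [2.846, 1.321, 0.009]
ft_force: [-0.1, -0.0, -0.1]
width: 0.0
t 11.65 tip [ 0.4679 -0.0482  0.1198] yaw 49.8 R 0.156 ang 270.2 F [-0.1 -0.  -0.1] q [-0.17  0.39  2.11  0.    0.63  0.53] w 0.0
```

View pics/s10.png

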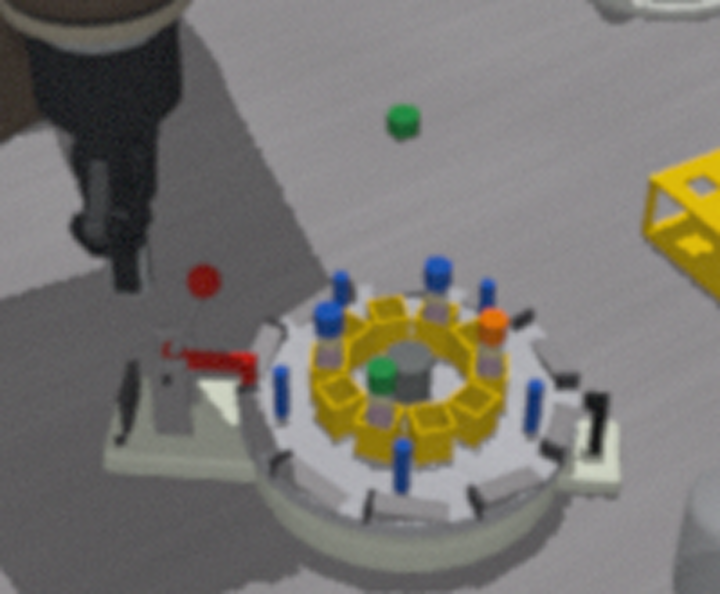

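```bash
python3 -m pendant '[[-0.02,0,0,0],[-0.02,0,-0.05,0],[-0.02,0,-0.1,0],[-0.02,0.06,-0.1,0],[-0.02,0.12,-0.1,0],[-0.02,0.18,-0.1,0],[-0.02,0.22,-0.1,0],[-0.02,0.22,-0.1,0]]'
python3 - <<'E'
from h import *
import cv2
st()
d=r.get_image("scene"); cv2.imwrite("pics/s11.png",d["image"][:,:,::-1]); a=d["image"][210:315,245:405,::-1]
cv2.imwrite("pics/s11c.png",cv2.resize(a,None,fx=5,fy=5,interpolation=cv2.INTER_CUBIC))
d=r.get_image("top"); cv2.imwrite("pics/t11.png",d["image"][:,:,::-1])
E
```

```text
clock: 12.7
ee_pos: [0.6225, -0.2073, 0.3934]
eef_rot: [2.847, 1.319, 0.01]
ft_force: [-1.1, 0.2, -0.1]
width: 0.0
t 12.7 tip [ 0.6238 -0.2076  0.2204] yaw 49.7 R 0.2842 ang 321.4 F [-1.1  0.2 -0.1] q [-0.37  0.5   1.6   0.    1.04  0.33] w 0.0
```

View pics/s11c.png

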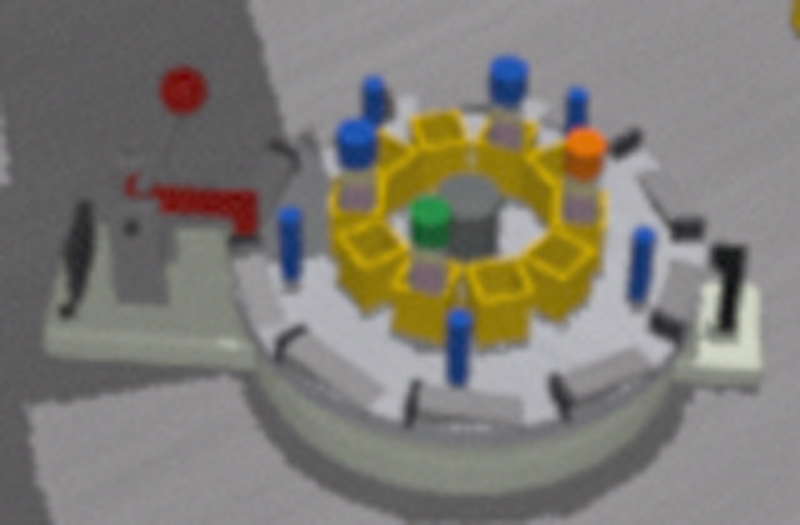

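View pics/t11.png

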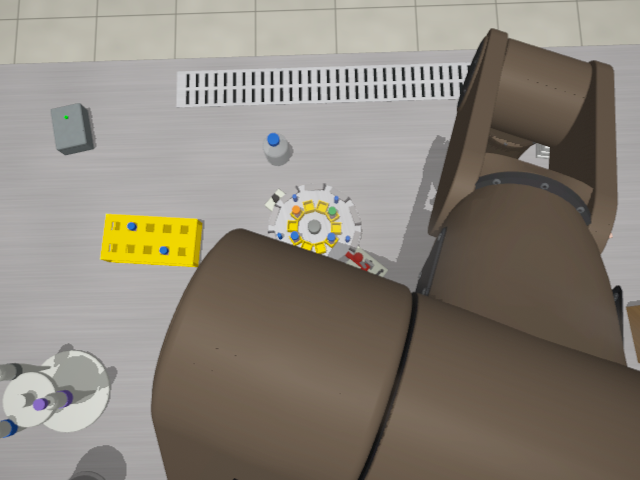

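```bash
python3 -c "
from plant import r
print(r.sign_off())"
```

```text
the job is handed in; nothing more can be done
None
```

I did the three steps in order with the closed fingertips, and handed the job in at about 12.7 s with the arm well clear.

- **Pawl thrown back:** I pushed the red knob away from the wheel. The pawl went over and stayed there by itself.
- **Wheel:** I pushed it by one blue peg clockwise in small steps. The peg tops show about -35° from the start, or about -35.8° by the fitted station pose (one notch is 36°). The tube caps gave about -34.5° from the start, with more scatter. The orange-capped tube is now in line with the pointer.
- **Pawl tipped back:** In the last scene picture the knob is within a fraction of a pixel of its starting position and the nose looks as it did at the start, so I read the pawl as fully down.

The tubes all stand upright in their sockets. The rack, flask and stand look unmoved in the last top view. The green cap looked unmoved in the scene picture just before the arm moved clear. I did not check the jar, the blue cap or the other items on that side again at the end, but no move took the arm low near them. The measured forces at the end of each move were about 1 N or less.

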